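# Heel lift on the scanner's dome, slide held at the mark

### The arm

A 6-joint arm with a two-finger parallel gripper is mounted at the origin on the work surface. World frame = base frame: x ahead of the robot, y to its left, z up, the work surface at z = 0. Lengths are in mm, angles in rad, forces in N, time in s.
With the tool pointing down it reaches from about 350 to 1000 mm from the base axis. Payload 7.1 kg.
Tool frame: the origin (TCP) lies midway between the tips of the shut fingers; the grasp point (between the pads) lies hold_point_z behind it (hold_point_z is the distance from the TCP to the grasp point, in mm); z points along the fingers, y is the line along which they close (so a half turn about z gives the same grasp; the last joint's range is limited). The gripper opens to 85 mm and grips with 20 to 120 N. Pads are 22 mm wide; open, the fingers measure 114 mm over their backs; the gripper's body (76 mm by 85 mm) begins 54 mm behind the grasp point. The pads swing forward as they close: fully open they stand 13 mm farther back than shut.
Start: joints at [1.156, 0.423, 1.63, -0, 1.089, -0.019], TCP at [240.934, 576.676, 231.319] pointing down, gripper open.
Joint ranges: [-3, 3], [-0.9, 2.11], [0.09, 2.58], [-1.31, 4.45], [0.11, 2.69], [-2.54, 2.54]. Speed limits (rad/s): [2.39, 2.39, 3.01, 3.14, 3.14, 3.14].

### API

Orientations are given as a 3x3 rotation matrix whose columns are the frame's x, y, z axes.
In Python, from station import get_obs, get_image, get_calibration, finish_job, recognise, regions_of, landmark_of, hold_point_z gives the robot as it stands.
- The arm moves only by the tool drive_tool, never from a script. Its argument "targets" is a list of rows, each a list of 5 numbers: the shift along the tool's x, y, z in units of 750 mm (1.0 is 750 mm), then the turn about the tool's z in units of pi/2 rad (1.0 is pi/2 rad), then the opening, from -1 (shut) to 1 (fully open). In form: [[dx, dy, dz, roll, claw], ...]. A call has 1 to 20 rows; each row shifts and turns the commanded pose from where the row before left it, along the tool's axes as they then stand; what a row does not reach is not made up. A row lasts 1/10 s, in which the tool goes at most 50 mm and 8.59 degrees, less where a joint would pass 70% of its speed; a pose out of reach is approached as far as the arm can. A call with a number of a shift or a turn outside -1 to 1 is refused whole. A call with a gripper value outside its range is refused whole. The fingers move at their own pace and stop on an object; "force" is the grip in N (left out, the last holds). Time passes only in rows, so rows that do not move let the fingers close. It gives the time, the measured TCP pose, the force, the opening and the grip force at its end, in the units of the state.
- get_obs(): the state, without advancing time (a new reading comes with each control period).
- get_image(name): name is "scene" or "top" or "wrist"; returns (picture, depth): 480x640x3 uint8, red, green, blue; 480x640 float32, mm along the optical axis (not along the pixel's ray), 0 where there is no reading.
- get_calibration(name): a dict with "vertical_fov" (degrees; the focal length in pixels is half the picture's height over the tangent of half this angle, whatever the lens; pixels are square), "cx", "cy" (the principal point, pixels), "R" (3x3) and "t" (3): a world point X has camera coordinates R X + t; the wrist camera has in their place "tool_from_camera" (4x4, takes a point from camera to tool coordinates, whose origin is the TCP and whose axes are the flange's). Camera axes: x right, y down, z forward; pixel columns grow to the right and rows downward; lengths in mm; the calibration is good to about 2 mm. A picture is of the moment at which its call begins: read the wrist's pose just before it. get_calibration takes no time and is no camera call.
- finish_job(): hands the job in; it is judged then, once.
Trained networks look in the newest picture that a camera, given by its name, has taken for a name from the list of things; names that differ only in an ending like _2 or _b are one class to them, and where a whole thing is asked for, a point or a joint stands for the part that bears it (a point fixed in the world has none). Each returns a list of dicts, best first, with "p" (0 to 1); they miss things now and then, are a little off and sometimes report something else, mostly with a low value. They report only what shows in the picture. A call takes as long as a camera call. They do not tell look-alikes from the thing itself.
- recognise(camera, name): "centre" ([row, column] in pixels, amid what is visible of it).
- regions_of(camera, name): "mask" (480x640 bool, what is visible of it) and "centre" ([row, column] in pixels, amid what is visible of it).
- landmark_of(camera, name): "centre" ([row, column] in pixels: a listed point, or the origin of a listed thing).
The state is a dict: "time": time; "joint_positions": joint angles; "dq": joint speeds; "joint_efforts": joint torques, N m; "position": TCP position; "tool_rot": TCP orientation; "wrist_force": force on the tool from outside, world axes, zero at the start; "ft_torque": the same for the moment, N m; "opening": opening from 0.0 (shut) to 1.0 (fully open); "grasp_force": force on a finger pad.
Only numpy, scipy, OpenCV 4.12 (cv2) and the standard library are available. Lean on these libraries where they do the work, as an engineer would, in place of code of your own. Each camera call takes 0.05 s, during which the arm holds its last target. There are 200 camera calls.

### The job

First balance the cork heel lift flat on top of the blue dome of the scanner's slide and let go of it. Then pull the yellow spring-return handle out steadily until the black pointer is level with the red mark, with the lift still balanced on the dome, and finish while holding the slide there: do not let go. Leave the other things on the bench where they are.

Things in the scene. Friction and masses are not known exactly. Their poses are not given: they have to be found in the camera images.
- jig: fixed scanner: grey deck 370 x 150 x 14 mm with a white housing (100 x 160 mm, top 95 mm above the bench) at its far end. Origin on the bench straight below the dome's centre when the slide is home; z up. The slide is pulled out along this body's -x, roughly towards the robot; the housing's front face is at x = +100 mm, the deck's front edge at x = -170 mm.
- slide (a joint): how far the slide is pulled out, in m: 0 is home, where its spring keeps it; at most 0.090. The spring pulls back with about 4 N at home and 110 N/m more (about 10 to 12 N at the mark); let go, it runs home at once. Dome, handle and pointer all ride on it.
- dome_top (a point): top of the blue dome on the slide, 70 mm above the bench. The dome is a round cap 60 mm across, curved at about 80 mm radius and 5 mm lower at its rim, with a small flat crown 16 mm across: the lift stays level when its centre of mass is over the crown, leans when it is further out, and slides off near the rim.
- handle (a point): grip point of the slide's yellow upright handle plate, 66 mm above the bench, 115 mm in front (jig -x) of the dome's centre. The plate is 14 mm thick along jig x, 60 mm wide along jig y, and stands from 29 mm (top of the slide) to 85 mm above the bench; free on both faces, it can be pinched from above.
- pointer (a point): tip of the thin black pointer on the slide's left (jig +y) side: 60 mm in front of the dome's centre (jig -x), 44 mm to jig +y, 31 mm above the bench.
- mark: red mark fixed on the deck on the slide's jig +y side, a 5 mm wide upright line. Axes parallel to the jig's; origin on the slide's centre line; the line stands at x = 0, from y = +46 to +72 mm. The pointer is level with the mark when its x in the mark's frame is 0; that is 45 to 70 mm out from home.
- cork_lift: loose D-shaped brown cork heel lift, 35 to 70 g, 61 mm long (x), 50 mm wide (y), 20 mm thick (z), lying flat left or right of the scanner. Origin at its underside, below its centre of mass. The straight parallel sides run from x = -8 to +27 mm at y = +-25 mm; the round end reaches x = -34 mm.
- grey_lift: the same shape of heel lift in grey plastic, lying on the other side; leave it. Origin as for the cork one.
- jar: bystander: amber glass jar with black cap, 64 mm across, 85 mm high; origin at the centre of its underside
- tape: bystander: roll of yellow tape lying flat, 90 mm across, 25 mm high; origin at the centre of its underside
- hammer: bystander: hammer lying along its x, about 0.3 m long; origin at its underside
- sander: bystander: wooden sanding block 100 x 60 x 22 mm with a rubber sole; origin at the centre of its underside
Things that resemble listed ones, but are neither listed nor needed, are in the scene too. There is more than one size of the cork_lift; the job needs the smallest.

How it is judged (in metres and radians):
On the way, in this order (a step that is already met when the one before it is completed fails the run):
1. the cork lift balances on the dome, let go of, with the slide still home (horizontal distance between cork_lift and dome_top below 0.018 m and contact force between cork_lift and jig above 0.1 N and contact force between cork_lift and the arm below 0.05 N and angle between the z axis of cork_lift and the z axis of jig, either way round below 0.3 rad and value of joint slide below 0.015 m), for 0.3 s.
2. the slide is held by the fingers with its pointer level with the mark, the lift on the dome (horizontal distance between cork_lift and dome_top below 0.018 m and contact force between cork_lift and jig above 0.1 N and contact force between cork_lift and the arm below 0.05 N and angle between the z axis of cork_lift and the z axis of jig, either way round below 0.3 rad and x of pointer in the frame of mark between -0.006 and 0.006 m and contact force between the fingers and jig above 3 N), for 0.3 s.
At the end, for the whole second after the job is handed in: The fingers still hold the slide (over 3 N on it) with the pointer within 6 mm of the red mark along the slide, at rest; the cork lift lies flat (within 0.3 rad) on the dome, its origin within 18 mm of the dome's centre, at rest and not touched by the robot (all of step 2 and linear speed of cork_lift below 0.03 m/s and velocity of joint slide between -0.01 and 0.01 m/s); the arm keeps its last pose, push and grip.
It fails at once if another thing on the bench (grey lift) is moved by more than 20 mm (distance of grey_lift from where it was at the start of the episode above 0.02 m).
It fails at once if another thing on the bench (jar) is moved by more than 20 mm (distance of jar from where it was at the start of the episode above 0.02 m).
It fails at once if another thing on the bench (tape) is moved by more than 20 mm (distance of tape from where it was at the start of the episode above 0.02 m).
It fails at once if another thing on the bench (hammer) is moved by more than 20 mm (distance of hammer from where it was at the start of the episode above 0.02 m).
It fails at once if another thing on the bench (sander) is moved by more than 20 mm (distance of sander from where it was at the start of the episode above 0.02 m).
It also fails if it takes over 59 s, if anything falls off the work surface, if the arm or the gripper's body presses on something with over 40 N, if the wrist force passes 120 N, or if a joint passes its speed limit or range.

## Working session

There is one attempt and no reset: what is moved stays moved. The work goes in short steps, Python scripts to look and compute and a tool call to move; the robot and the scene stay as the last step left them, time stands still between calls to the robot, and variables do not carry over. Pictures are saved under pics/ and viewed, at most 10 in all, crops included, and the job is handed in when it is done.

Besides the shell and the picture viewer there is one more tool, called after "Request:" as name(argument=value, ...) on one line, values as JSON. drive_tool: Moves the arm, as the interface text tells. Shifts and turns lie within -1 to 1; 1 stands for 750 mm of shift or pi/2 rad of turn. Its arguments: {"type":"object","properties":{"targets":{"type":"array","items":{"type":"array","items":{"type":"number","minimum":-1,"maximum":1}}},"force":{"type":"number"}},"required":["targets"]}

```bash
mkdir -p pics
cat > h.py <<'E'
import numpy as np, cv2
from station import *
def K(c):
    f=240/np.tan(np.radians(c["vertical_fov"])/2); return f,c["cx"],c["cy"]
def cam(name,o=None):
    c=get_calibration(name)
    if name=="wrist":
        T=np.array(c["tool_from_camera"]); R=np.array(o["tool_rot"]); p=np.array(o["position"])
        Rw=R@T[:3,:3]; tw=R@T[:3,3]+p
    else:
        Rw=np.array(c["R"]).T; tw=-Rw@np.array(c["t"])
    return K(c),Rw,tw
def cloud(C,d):
    (f,cx,cy),R,t=C; v,u=np.mgrid[:480,:640]
    P=np.stack([(u-cx)/f*d,(v-cy)/f*d,d],-1); return P@R.T+t
def onplane(C,rc,z):
    (f,cx,cy),R,t=C; r=R@np.array([(rc[1]-cx)/f,(rc[0]-cy)/f,1]); return t+r*(z-t[2])/r[2]
def save(n,im): cv2.imwrite("pics/"+n,im[:,:,::-1])
E
python3 - <<'E'
from h import *
print(hold_point_z() if callable(hold_point_z) else hold_point_z)
hs={'dome_top':70,'handle':66,'pointer':31,'mark':20,'cork_lift':0,'grey_lift':0,'jar':0,'tape':0,'hammer':0,'sander':0}
pics=[]
for n in("top","scene"):
    im,d=get_image(n); save(n+"0.png",im); C=cam(n); X=cloud(C,d)
    print(n,C[2].round())
    for k,z in hs.items():
        for r in landmark_of(n,k)[:4]:
            print(k,round(r["p"],2),np.round(r["centre"]),onplane(C,r["centre"],z).round(1))
    for r in regions_of(n,"cork_lift")[:4]:
        m=r["mask"]; P=X[m&(d>0)]; print("reg",round(r["p"],2),np.round(r["centre"]),m.sum(),np.median(P,0).round(),[np.round(a) for a in cv2.minAreaRect(P[P[:,2]>12][:,:2].astype(np.float32))])
E
```

```text
18.700000000000003
top [ 255.  -32. 1421.]
handle 0.78 [220. 316.] [585.4 -21.6  66. ]
handle 0.41 [275. 424.] [ 444.  -279.3   66. ]
pointer 0.52 [294. 506.] [ 399.7 -483.4   31. ]
pointer 0.48 [255. 200.] [510.7 267.3  31. ]
cork_lift 0.9 [309. 213.] [379.1 239.    0. ]
cork_lift 0.65 [240. 248.] [554.  152.6   0. ]
cork_lift 0.57 [253. 196.] [522.5 283.6   0. ]
grey_lift 0.86 [272. 423.] [ 460.4 -290.3    0. ]
jar 0.55 [188. 185.] [696.6 318.4   0. ]
tape 0.97 [183. 437.] [ 694.1 -339.5    0. ]
hammer 0.97 [295. 506.] [ 399.2 -493.9    0. ]
sander 0.65 [284. 134.] [446.5 439.6   0. ]
reg 0.9 [254. 196.] 508 [517. 271.  20.] [array([516., 274.]), array([53., 61.]), np.float64(81.0)]
reg 0.88 [240. 248.] 846 [543. 151.  28.] [array([549., 152.]), array([82., 68.]), np.float64(5.0)]
reg 0.78 [310. 210.] 848 [382. 236.  28.] [array([378., 238.]), array([68., 81.]), np.float64(77.0)]
scene [1528. -492.  927.]
dome_top 0.89 [288. 344.] [703.  -39.8  70. ]
handle 0.82 [253. 327.] [574.7 -22.2  66. ]
pointer 0.68 [280. 355.] [651.9  15.   31. ]
pointer 0.17 [310. 343.] [729.  -53.9  31. ]
cork_lift 0.86 [209. 386.] [388.2 246.7   0. ]
cork_lift 0.84 [234. 417.] [522.8 266.4   0. ]
grey_lift 0.79 [271. 203.] [ 452.8 -290.3    0. ]
jar 0.72 [270. 472.] [696.8 315.1   0. ]
tape 0.74 [346. 208.] [ 688.6 -342.3    0. ]
tape 0.42 [233. 417.] [518.6 267.7   0. ]
sander 0.64 [206. 453.] [450.4 429.5   0. ]
reg 0.77 [231. 419.] 366 [529. 270.  16.] [array([521., 273.]), array([53., 66.]), np.float64(76.0)]
reg 0.63 [247. 383.] 846 [558. 142.  23.] [array([551., 151.]), array([91., 71.]), np.float64(3.0)]
reg 0.62 [207. 384.] 619 [399. 233.  23.] [array([381., 237.]), array([71., 93.]), np.float64(81.0)]
```

```bash
ls pics
```

```text
scene0.png
top0.png
```

View pics/top0.png

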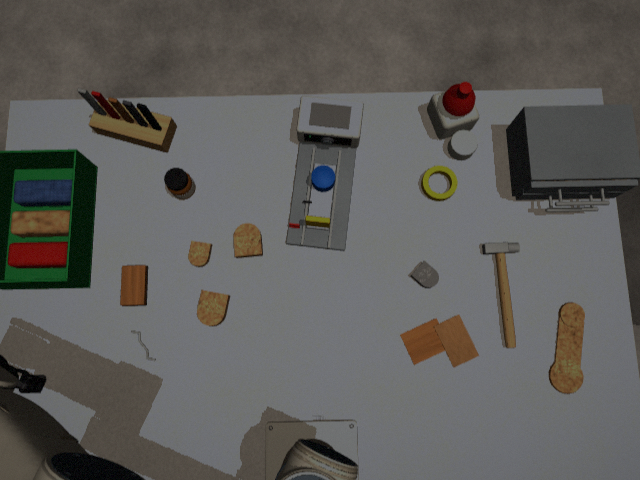

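View pics/scene0.png

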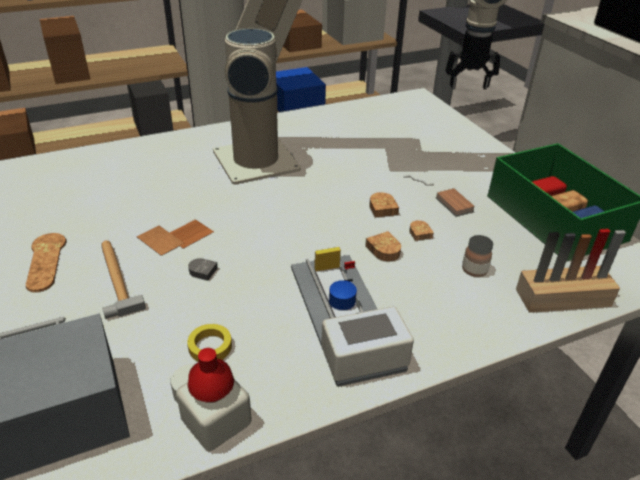

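The top view shows three cork lifts at (253,196), (240,248) and (310,213). The smallest is the one at (253,196), with its straight end facing up and right. The dome is at (178,323), the handle at (221,318) and the red mark at (226,294). I'll move over the small lift for a wrist view.

```bash
cat >> h.py <<'E'
def shift(target,o=None):
    o=o or get_obs(); R=np.array(o["tool_rot"]); return (R.T@(np.array(target)-o["position"])/750).round(4)
E
python3 - <<'E'
from h import *
o=get_obs(); print(np.round(o["tool_rot"],3), shift([480,274,260],o)); print(np.array(get_calibration("wrist")["tool_from_camera"]).round(2),get_calibration("wrist")["vertical_fov"])
im,d=get_image("top");C=cam("top");X=cloud(C,d)
for lo,hi in(((90,105,160)),):pass
E
```

```text
[[-0.923  0.386  0.   ]
 [ 0.386  0.923  0.   ]
 [-0.     0.    -1.   ]] [-0.4497 -0.2495 -0.0382]
[[ 0.0000e+00 -9.7000e-01 -2.6000e-01  6.6090e+01]
 [ 1.0000e+00  0.0000e+00 -0.0000e+00 -3.0000e-02]
 [ 0.0000e+00 -2.6000e-01  9.7000e-01 -1.4179e+02]
 [ 0.0000e+00  0.0000e+00  0.0000e+00  1.0000e+00]] 60.589022708653836Traceback (most recent call last):
  File "<stdin>", line 4, in <module>
ValueError: too many values to unpack (expected 2)
```

Request:
drive_tool(targets=[[-0.05, -0.0277, -0.0042, 0, 1], [-0.05, -0.0277, -0.0042, 0, 1], [-0.05, -0.0277, -0.0042, 0, 1], [-0.05, -0.0277, -0.0042, 0, 1], [-0.05, -0.0277, -0.0042, 0, 1], [-0.05, -0.0277, -0.0042, 0, 1], [-0.05, -0.0277, -0.0042, 0, 1], [-0.05, -0.0277, -0.0042, 0, 1], [-0.05, -0.0277, -0.0042, 0, 1], [0, 0, 0, 0, 1], [0, 0, 0, 0, 1]])

```text
time: 2.35
position: [480.8, 273.2, 259.8]
tool_rot: [[-0.922, 0.388, -0.0], [0.388, 0.922, 0.0], [0.0, 0.0, -1.0]]
wrist_force: [-0.6, 0.5, -0.6]
opening: 1.005
grasp_force: 0.0
```

```bash
cat > w.py <<'E'
from h import *
o=get_obs(); im,d=get_image("wrist"); save("w1.png",im); C=cam("wrist",o); X=cloud(C,d)
print(np.round(o["position"],1),np.round(o["tool_rot"],3).tolist())
for r in landmark_of("wrist","cork_lift"): print(round(r["p"],2),np.round(r["centre"]),onplane(C,r["centre"],0).round(1))
for i,r in enumerate(regions_of("wrist","cork_lift")):
    m=r["mask"]&(d>0); P=X[m]; Q=P[P[:,2]>16][:,:2].astype(np.float32)
    (c,s,a)=cv2.minAreaRect(Q); ctr=np.array(c)
    print(round(r["p"],2),np.round(r["centre"]),"rect",np.round(c,1),np.round(s,1),round(a,1),"mean",Q.mean(0).round(1),"z",np.percentile(P[:,2],[5,50,95]).round(1))
E
python3 w.py
```

```text
[480.8 273.2 259.8] [[-0.922, 0.388, -0.0], [0.388, 0.922, 0.0], [0.0, 0.0, -1.0]]
0.83 [303. 233.] [542.2 154.    0. ]
0.68 [242. 331.] [520.4 273.8   0. ]
0.62 [128. 242.] [386.6 238.7   0. ]
0.93 [246. 333.] rect [517.2 274.7] [49.5 60.7] 79.6 mean [518.5 274.6] z [17.5 19.3 20.5]
0.85 [310. 234.] rect [528.7 187.5] [ 90.  156.1] 25.7 mean [546.1 153.6] z [ 8.  26.2 27.5]
0.6 [122. 235.] rect [378.9 238.9] [67.5 82.3] 78.4 mean [381.1 239. ] z [24.8 26.3 27.6]
```

View pics/w1.png

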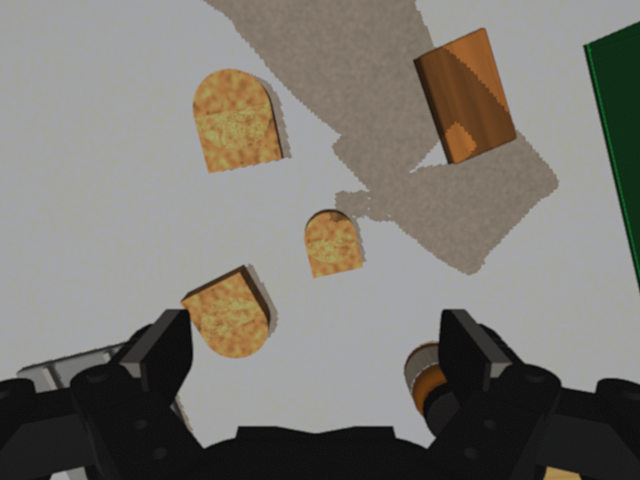

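The wrist view shows the small lift at about (246,333). Its size of 49.5 x 60.7 mm and height of about 20 mm match the listing, and its origin comes out at (520.5, 274) with the straight end at about -10.4° in the world. The approach comes next.

Request:
drive_tool(targets=[[-0.0134, 0.0057, 0.055, 0, 1], [-0.0134, 0.0057, 0.055, 0, 1], [-0.0134, 0.0057, 0.055, 0, 1], [-0.0134, 0.0057, 0.055, 0, 1], [0, 0, 0, -0.069, 1], [0, 0, 0, -0.069, 1], [0, 0, 0, 0, 1]])

```text
time: 3.2
position: [523.0, 275.4, 93.9]
tool_rot: [[-0.985, 0.175, -0.001], [0.175, 0.985, -0.001], [0.001, -0.001, -1.0]]
wrist_force: [0.4, -0.0, 0.7]
opening: 0.998
grasp_force: 0.0
```

```bash
sed -i 's/w1.png/w2.png/' w.py; python3 w.py; python3 -c "
from h import *
print(shift([524.5,273.4,4]))"
```

```text
[523.  275.4  93.9] [[-0.985, 0.175, -0.001], [0.175, 0.985, -0.001], [0.001, -0.001, -1.0]]
0.8 [320. 128.] [546.5 152.2   0. ]
0.75 [247. 314.] [520.1 274.8   0. ]
0.72 [  7. 198.] [384.2 238.7  -0. ]
0.69 [306. 100.] rect [535.3 175.4] [ 57.7 119.2] 6.2 mean [530.9 150.1] z [ 5.7 26.2 27.3]
0.59 [ 43. 189.] rect [402.3 233.8] [68.3 34.7] 78.6 mean [403.8 234.5] z [ 9.4 26.1 27.4]
[-0.0015 -0.0021  0.1213]
```

Request:
drive_tool(targets=[[-0.0015, -0.0021, 0.04, 0, 1], [0, 0, 0.04, 0, 1], [0, 0, 0.025, 0, 1], [0, 0, 0.0145, 0, 1], [0, 0, 0, 0, 1], [0, 0, 0, 0, -1], [0, 0, 0, 0, -1], [0, 0, 0, 0, -1], [0, 0, 0, 0, -1], [0, 0, 0, 0, -1], [0, 0, 0, 0, -1], [0, 0, 0, 0, -1]], force=30)

```text
time: 4.55
position: [525.7, 273.0, 6.4]
tool_rot: [[-0.984, 0.178, 0.002], [0.178, 0.984, 0.001], [-0.002, 0.001, -1.0]]
wrist_force: [-0.2, -0.6, 6.2]
opening: 0.573
grasp_force: 31.6
```

Request:
drive_tool(targets=[[0, 0, -0.02, 0, -1], [0, 0, -0.06, 0, -1], [0, 0, -0.066, 0, -1], [0, 0, -0.066, 0, -1], [0, 0, -0.066, 0, -1], [0, 0, -0.06, 0, -1], [-0.0277, -0.0463, 0, 0, -1], [-0.0277, -0.0463, 0, 0, -1], [-0.0277, -0.0463, 0, 0, -1], [-0.0277, -0.0463, 0, 0, -1], [-0.0277, -0.0463, 0, 0, -1], [-0.0277, -0.0463, 0, 0, -1], [-0.0277, -0.0463, 0, 0, -1], [-0.0277, -0.0463, 0, 0, -1], [0, 0, 0, 0, -1], [0, 0, 0, 0, -1]])

```text
time: 6.15
position: [638.5, -31.2, 259.2]
tool_rot: [[-0.984, 0.18, 0.0], [0.18, 0.984, 0.0], [-0.0, 0.0, -1.0]]
wrist_force: [-0.1, -0.1, -1.1]
opening: 0.575
grasp_force: 31.5
```

```bash
cat > j.py <<'E'
from h import *
import sys
o=get_obs(); im,d=get_image("wrist"); save(sys.argv[1],im); C=cam("wrist",o); X=cloud(C,d)
print(np.round(o["position"],1),np.round(o["tool_rot"],3).tolist())
hsv=cv2.cvtColor(im,cv2.COLOR_RGB2HSV)
def cl(lo,hi,zlo,zhi): return (cv2.inRange(hsv,lo,hi)>0)&(d>0)&(X[:,:,2]>zlo)&(X[:,:,2]<zhi)
def rep(n,m):
    P=X[m]
    if len(P)<10: print(n,len(P)); return
    c,s,a=cv2.minAreaRect(P[:,:2].astype(np.float32)); v,u=np.nonzero(m)
    print(n,len(P),"px",v.mean().round(),u.mean().round(),"rect",np.round(c,1),np.round(s,1),round(a,1),"mean",P.mean(0).round(1),"zmax",P[:,2].max().round(1))
    return P
P=rep("blue",cl((100,100,30),(130,255,255),55,78))
if P is not None:
    (x,y),r=cv2.minEnclosingCircle(P[:,:2].astype(np.float32)); print("circ",x,y,r)
rep("yellowtop",cl((20,100,50),(35,255,255),80,92))
red=cl((0,120,50),(8,255,255),10,60)|cl((172,120,50),(180,255,255),10,60); rep("red",red)
for k,z in(("dome_top",70),("handle",66),("pointer",31),("mark",20)):
    for n in("wrist",):
        for r in landmark_of(n,k)[:2]: print(k,round(r["p"],2),np.round(r["centre"]),onplane(C,r["centre"],z).round(1))
for r in regions_of("wrist","cork_lift")[:2]:
    rep("lift %.2f"%r["p"],r["mask"]&(d>0))
E
python3 j.py j1.png
```

```text
[638.5 -31.2 259.2] [[-0.984, 0.18, 0.0], [0.18, 0.984, 0.0], [-0.0, 0.0, -1.0]]
blue 0
yellowtop 1408 px 152.0 309.0 rect [584.3 -26. ] [59.4 13.6] 82.4 mean [584.2 -25.7  83.9] zmax 86.5
red 362 px 139.0 376.0 rect [585.6  34. ] [26.9 10.6] 79.6 mean [585.2  33.1  22.5] zmax 31.5
handle 0.74 [152. 308.] [584.3 -27.4  66. ]
pointer 0.91 [212. 360.] [645.9   9.1  31. ]
lift 0.94 22824 px 308.0 316.0 rect [670.  -20.7] [141.1  63.1] 18.4 mean [629.6 -29.4 271.5] zmax 274.2
lift 0.80 8568 px 68.0 504.0 rect [550.7 156.5] [85.1 85.9] 88.9 mean [547.3 148.1  24.7] zmax 29.0
```

View pics/j1.png

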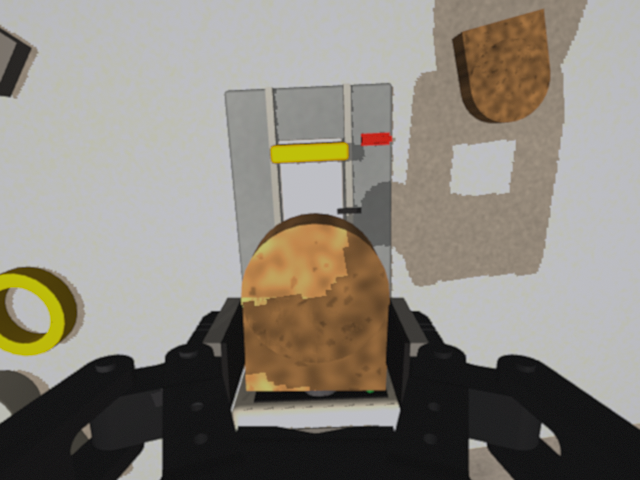

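The lift is held at (308,316) with its round end toward the robot. The handle is at (152,309), the pointer tip at (211,345) and the red mark at (139,376). Next I'll cross-check the dome position and the lift's offset in the grip.

Run:
```python
from h import *
for n in("top","scene"):
    im=cv2.imread(f"pics/{n}0.png")[:,:,::-1]; hsv=cv2.cvtColor(np.ascontiguousarray(im),cv2.COLOR_RGB2HSV); C=cam(n)
    for nm,lo,hi,z,box in(("blue",(100,150,60),(130,255,255),66,(160,320,290,370)),("yel",(22,120,80),(34,255,255),80,(200,275,290,350))):
        m=np.zeros((480,640),bool); a,b,c,e=box; m[a:b,c:e]=cv2.inRange(hsv,lo,hi)[a:b,c:e]>0
        v,u=np.nonzero(m); print(n,nm,len(v),v.mean().round(1),u.mean().round(1),onplane(C,[(v.min()+v.max())/2,(u.min()+u.max())/2],z).round(1),onplane(C,[v.mean(),u.mean()],z).round(1))
o=get_obs(); im,d=get_image("wrist"); C=cam("wrist",o); X=cloud(C,d)
r=regions_of("wrist","cork_lift")[0]; P=X[r["mask"]&(d>0)&(X[:,:,2]>266)]
R=np.array(o["tool_rot"]); Q=(P-o["position"])@R
sel=np.abs(Q[:,1])<5
print("tool x ext",np.percentile(Q[sel,0],[.5,99.5]),"y ext",np.percentile(Q[:,1],[1,99]),"z",np.percentile(Q[:,2],[5,50,95]))
a=np.linalg.lstsq(np.c_[Q[:,:2],np.ones(len(Q))],Q[:,2],rcond=None)[0]; print("tilt",a)
```

```text
top blue 416 176.6 322.8 [696.3 -42.2  66. ] [697.3 -41.8  66. ]
top yel 126 219.1 317.5 [585.4 -26.4  80. ] [585.1 -26.3  80. ]
scene blue 594 294.0 341.8 [716.9 -50.2  66. ] [715.  -50.9  66. ]
scene yel 314 257.3 327.2 [608.2 -37.1  80. ] [606.2 -35.8  80. ]Traceback (most recent call last):
  File "<stdin>", line 11, in <module>
    return _quantile_unchecked(
        a, q, axis, out, overwrite_input, method, keepdims, weights)
    return _ureduce(a,
                    func=_quantile_ureduce_func,
    ...<5 lines>...
                    overwrite_input=overwrite_input,
                    method=method)
    r = func(a, **kwargs)
    result = _quantile(arr,
                       quantiles=q,
    ...<2 lines>...
                       out=out,
                       weights=wgt)
    slices_having_nans = np.isnan(arr[-1, ...])
                                  ~~~^^^^^^^^^
IndexError: index -1 is out of bounds for axis 0 with size 0
```

```bash
cat > l.py <<'E'
from h import *
o=get_obs(); im,d=get_image("wrist"); C=cam("wrist",o); X=cloud(C,d)
R=np.array(o["tool_rot"])
hsv=cv2.cvtColor(im,cv2.COLOR_RGB2HSV)
Qa=(X-o["position"])@R
m=(d>0)&(Qa[:,:,2]>-18)&(Qa[:,:,2]<-8)&(hsv[:,:,1]>100); Q=Qa[m]
sel=np.abs(Q[:,1])<5
print(m.sum(),"tool x ext",np.percentile(Q[sel,0],[.5,99.5]),"y ext",np.percentile(Q[:,1],[1,99]),"z",np.percentile(Q[:,2],[5,50,95]))
print("tilt",np.linalg.lstsq(np.c_[Q[:,:2],np.ones(len(Q))],Q[:,2],rcond=None)[0])
E
python3 l.py
```

```text
22267 tool x ext [-21.59436331  38.93815401] y ext [-24.21288248  24.31244368] z [-13.7810556  -12.8202452  -11.80293788]
tilt [ 1.91785041e-03  2.06158567e-03 -1.28151599e+01]
```

Request:
drive_tool(targets=[[-0.029, 0.0003, 0, 0, -1], [-0.029, 0.0003, 0, 0, -1], [-0.029, 0.0002, 0, 0, -1], [0, 0, 0.05, 0, -1], [0, 0, 0.055, 0, -1], [0, 0, 0.055, 0, -1], [0, 0, 0.05, 0, -1], [0, 0, 0.013, 0, -1], [0, 0, 0, 0, -1], [0, 0, 0, 0, -1]])

```text
time: 7.6
position: [704.5, -41.4, 93.2]
tool_rot: [[-0.984, 0.178, 0.003], [0.178, 0.984, -0.0], [-0.003, 0.0, -1.0]]
wrist_force: [-0.5, 0.8, -0.1]
opening: 0.576
grasp_force: 31.5
```

```bash
python3 l.py; python3 -c "
from h import *
o=get_obs();print(shift([702.9,-42.4,80],o),np.round(o['wrist_force'],2))"
```

```text
22183 tool x ext [-21.26011506  38.9509681 ] y ext [-24.23993163  24.27114356] z [-13.76717491 -12.77884272 -11.77903442]
tilt [ 2.10656247e-03  2.56123753e-03 -1.27862295e+01]
[ 0.0025 -0.0017  0.0184] [ 0.42 -0.39  0.73]
```

Request:
drive_tool(targets=[[0.002, -0.0012, 0.008, 0, -1], [0, 0, 0.006, 0, -1], [0, 0, 0.004, 0, -1], [0, 0, 0, 0, -1], [0, 0, 0, 0, -1]])

```text
time: 8.15
position: [701.5, -42.1, 77.8]
tool_rot: [[-0.984, 0.178, -0.0], [0.178, 0.984, 0.0], [0.0, 0.0, -1.0]]
wrist_force: [0.2, 0.2, -0.9]
opening: 0.574
grasp_force: 31.5
```

Request:
drive_tool(targets=[[0, 0, 0.0014, 0, -1], [0, 0, 0, 0, -1], [0, 0, 0, 0, -1]])

```text
time: 8.45
position: [701.6, -42.0, 76.8]
tool_rot: [[-0.984, 0.178, 0.0], [0.178, 0.984, -0.0], [-0.0, -0.0, -1.0]]
wrist_force: [-1.3, -0.2, -0.3]
opening: 0.576
grasp_force: 31.5
```

Request:
drive_tool(targets=[[0, 0, 0.0013, 0, -1], [0, 0, 0, 0, -1], [0, 0, 0, 0, -1]])

```text
time: 8.75
position: [701.7, -42.1, 76.4]
tool_rot: [[-0.984, 0.178, 0.001], [0.178, 0.984, -0.0], [-0.001, 0.0, -1.0]]
wrist_force: [-1.7, 1.0, 5.6]
opening: 0.575
grasp_force: 32.1
```

Request:
drive_tool(targets=[[0, 0, -0.0006, 0, -1], [0, 0, 0, 0, -1], [0, 0, 0, 0, 0.2], [0, 0, 0, 0, 0.3], [0, 0, 0, 0, 0.45], [0, 0, 0, 0, 0.6], [0, 0, 0, 0, 0.8], [0, 0, 0, 0, 0.8], [0, 0, 0, 0, 0.8]])

```text
time: 9.65
position: [701.6, -42.1, 76.2]
tool_rot: [[-0.984, 0.178, 0.0], [0.178, 0.984, -0.0], [-0.0, -0.0, -1.0]]
wrist_force: [0.2, -0.4, 0.3]
opening: 0.9
grasp_force: 0.0
```

```bash
sed -i 's/-18)/-30)/; s/<-8/<0/' l.py; python3 l.py; python3 -c "
from h import *
o=get_obs(); im,d=get_image('wrist'); save('r1.png',im)"
```

```text
22583 tool x ext [-21.44452515  38.88680091] y ext [-24.04249396  24.11080305] z [-13.93572985 -12.98034297 -11.80556785]
tilt [ 2.02992048e-02  2.36637842e-04 -1.29667663e+01]
```

View pics/r1.png

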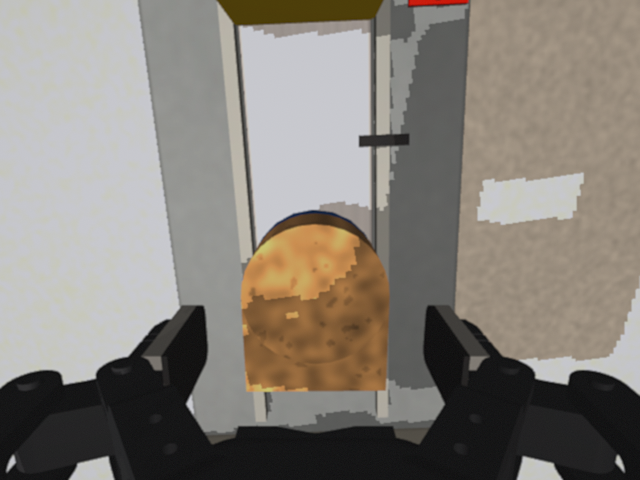

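The lift is level on the dome (tilt about 0.02 rad) and both fingers are clear. I'll raise, move over the handle, and turn so the fingers close along jig x.

Request:
drive_tool(targets=[[0, 0, -0.008, 0, 0.8], [0, 0, -0.03, 0, 0.8], [0, 0, -0.055, 0, 0.8], [0, 0, -0.055, 0, 0.8], [0.0394, -0.0017, 0, 0, 0.8], [0.0394, -0.0017, 0, 0, 0.8], [0.0394, -0.0017, 0, 0, 0.8], [0.0394, -0.0017, 0, 0, 0.8]])

```text
time: 10.55
position: [583.3, -25.9, 187.9]
tool_rot: [[-0.984, 0.178, 0.001], [0.178, 0.984, -0.0], [-0.001, 0.0, -1.0]]
wrist_force: [-0.2, -0.0, -0.6]
opening: 0.903
grasp_force: 0.0
```

Request:
drive_tool(targets=[[0, 0, 0, 0.0882, 0.8], [0, 0, 0, 0.0882, 0.8], [0, 0, 0, 0.0882, 0.8], [0, 0, 0, 0.0882, 0.8], [0, 0, 0, 0.0882, 0.8], [0, 0, 0, 0.0882, 0.8], [0, 0, 0, 0.0882, 0.8], [0, 0, 0, 0.0882, 0.8], [0, 0, 0, 0.0882, 0.8], [0, 0, 0, 0.0882, 0.8], [0, 0, 0, 0.0882, 0.8], [0, 0, 0, 0, 0.8]])

```text
time: 11.75
position: [584.4, -26.0, 187.7]
tool_rot: [[0.133, 0.991, 0.001], [0.991, -0.133, -0.0], [0.0, 0.001, -1.0]]
wrist_force: [-0.5, -0.5, 0.6]
opening: 0.9
grasp_force: 0.0
```

```bash
python3 j.py j2.png
```

```text
[584.4 -26.  187.7] [[0.133, 0.991, 0.001], [0.991, -0.133, -0.0], [0.0, 0.001, -1.0]]
blue 434 px 200.0 484.0 rect [695.1 -17.2] [43.6 10.4] 6.9 mean [697.1 -15.3  62.6] zmax 67.0
circ 695.681640625 -22.40822410583496 21.780380249023438
yellowtop 3400 px 246.0 395.0 rect [650.6 -36.1] [ 59.1 147.7] 81.0 mean [632.2 -31.7  86.2] zmax 91.7
red 540 px 146.0 306.0 rect [585.4  33.4] [25.2 10.5] 82.3 mean [585.5  33.5  22.4] zmax 31.2
handle 0.75 [237. 314.] [583.6 -24.1  66. ]
pointer 0.68 [169. 391.] [643.6   9.4  31. ]
mark 0.29 [237. 314.] [581.9 -35.4  20. ]
lift 0.87 8403 px 244.0 497.0 rect [713.6 -58.1] [ 77.8 107.7] 79.2 mean [694.1 -38.5  87.7] zmax 91.7
lift 0.61 3830 px 18.0 225.0 rect [543.6 125.5] [29.8 85. ] 82.5 mean [542.9 123.6  22. ] zmax 28.6
```

View pics/j2.png

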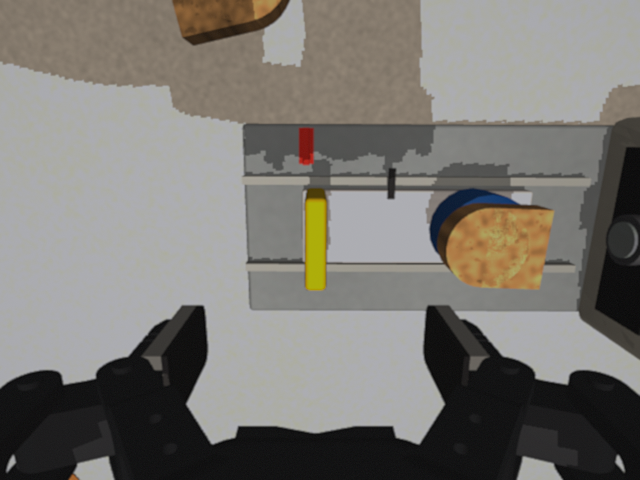

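The lift sits on the dome at (244,497). The mark is at (146,306), the pointer at (183,391) and the handle at (237,315). The pull should be about 61.6 mm. I'll descend onto the handle and grip it.

Request:
drive_tool(targets=[[0, 0, 0, 0, 0.2], [0, 0, 0, 0, 0.2], [0, 0, 0.04, 0, 0.2], [0, 0, 0.05, 0, 0.2], [0, 0, 0.04, 0, 0.2], [0, 0, 0.03, 0, 0.2], [0, 0, 0.0235, 0, 0.2], [0, 0, 0, 0, 0.2]], force=60)

```text
time: 12.85
position: [582.4, -25.9, 47.2]
tool_rot: [[0.132, 0.991, -0.005], [0.991, -0.132, 0.0], [-0.0, -0.005, -1.0]]
wrist_force: [0.3, 0.1, -0.5]
opening: 0.599
grasp_force: 0.0
```

Request:
drive_tool(targets=[[0, 0, 0, 0, -0.2], [0, 0, 0, 0, -0.4], [0, 0, 0, 0, -0.5], [0, 0, 0, 0, -0.6], [0, 0, 0, 0, -0.7], [0, 0, 0, 0, -1], [0, 0, 0, 0, -1], [0, 0, 0, 0, -1]])

```text
time: 13.65
position: [584.7, -26.0, 50.6]
tool_rot: [[0.132, 0.991, 0.001], [0.991, -0.132, 0.0], [0.0, 0.001, -1.0]]
wrist_force: [-2.0, 0.8, 6.7]
opening: 0.157
grasp_force: 58.3
```

```bash
python3 j.py j3.png; python3 l.py
```

```text
[584.7 -26.   50.6] [[0.132, 0.991, 0.001], [0.991, -0.132, 0.0], [0.0, 0.001, -1.0]]
blue 2342 px 283.0 591.0 rect [678.9 -28. ] [49.2 14.4] 53.9 mean [680.2 -21.5  59.9] zmax 66.6
circ 684.3409423828125 -31.89720916748047 24.60236167907715
yellowtop 8066 px 349.0 334.0 rect [628.6 -27.6] [ 54.1 102.9] 83.7 mean [590.5 -21.6  84.2] zmax 90.8
red 1701 px 153.0 298.0 rect [585.1  33.7] [26.2 10.9] 82.4 mean [585.6  33.8  23.1] zmax 30.9
handle 0.65 [334. 312.] [583.5 -24.6  66. ]
pointer 0.61 [194. 451.] [643.1  10.4  31. ]
mark 0.57 [195. 456.] [648.6   7.8  20. ]
lift 0.89 10499 px 353.0 605.0 rect [701.1 -64.2] [ 40.8 140.6] 37.9 mean [669.6 -33.3  83.3] zmax 128.8
lift 0.68 1676 px 153.0 299.0 rect [585.4  32.8] [27.1 10.9] 81.4 mean [585.8  33.6  23.2] zmax 30.9
7844 tool x ext [29.41803411 30.43456169] y ext [ -6.0292533 109.0969055] z [-28.91045743 -16.88302951  -1.44012393]
tilt [  0.14756718   0.06379485 -22.9689564 ]
```

View pics/j3.png

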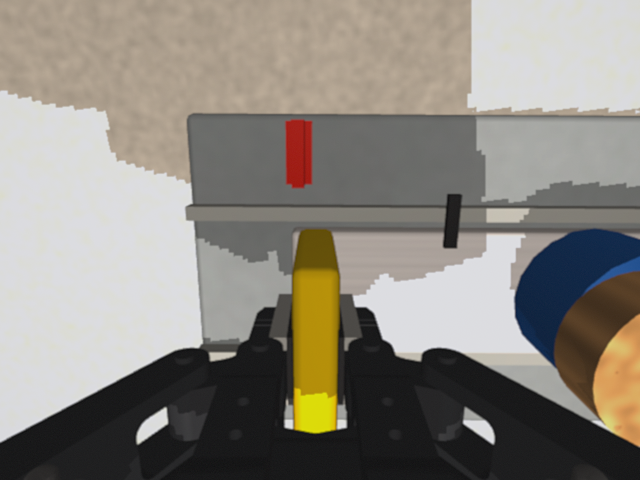

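The handle is gripped at (334,312). The mark is at (153,298), with its top face apparently in columns 286–304, and the pointer is at (220,452). I'll resolve the mark's line accurately.

```bash
cat > m.py <<'E'
from h import *
o=get_obs(); im,d=get_image("wrist"); C=cam("wrist",o); X=cloud(C,d)
hsv=cv2.cvtColor(im,cv2.COLOR_RGB2HSV); u=np.array([.991,-.132]); v=np.array([.132,.991]); h0=np.array([584.3,-26])
S=(X[:,:,:2]-h0)@u; T=(X[:,:,:2]-h0)@v; Z=X[:,:,2]
red=((hsv[:,:,0]<9)|(hsv[:,:,0]>172))&(hsv[:,:,1]>120)&(hsv[:,:,2]>40)&(d>0)&(T>35)&(T<85)&(abs(S)<40)
for lo,hi in((10,14),(14,17),(17,20),(20,24),(24,28),(28,33)):
    m=red&(Z>=lo)&(Z<hi)
    if m.sum()>15: print("red z",lo,hi,m.sum(),"s",np.percentile(S[m],[2,50,98]).round(1),"t",np.percentile(T[m],[2,98]).round(1))
pt=(hsv[:,:,2]<60)&(Z>26)&(Z<37)&(T>30)&(T<48)&(d>0)&(S<75)&(S>-25)
if pt.sum(): print("ptr",pt.sum(),"s",np.percentile(S[pt],[2,50,98]).round(1),"t",np.percentile(T[pt],[2,98]).round(1),"z",np.median(Z[pt]).round(1), np.argwhere(pt).mean(0).round())
print("tcp s",((np.array(o["position"][:2])-h0)@u).round(1))
lf=(hsv[:,:,0]>5)&(hsv[:,:,0]<19)&(Z>86)&(Z<95)&(S>20)
if lf.sum(): print("lift top",lf.sum(),"s min",np.percentile(S[lf],1).round(1),"z",np.percentile(Z[lf],[5,50,95]).round(1))
print(o["wrist_force"],o["grasp_force"])
E
python3 m.py
```

```text
red z 14 17 672 s [-12.1  -4.1  -1.6] t [46.9 71.5]
red z 17 20 113 s [-12.   -4.   -1.6] t [47.8 71.1]
red z 24 28 27 s [-9.1 -5.8 -4.2] t [48.9 69.4]
red z 28 33 873 s [-9.1 -6.6 -4.2] t [46.9 71.4]
ptr 487 s [52.6 54.7 57.4] t [30.3 43.7] z 31.1 [211. 453.]
tcp s 0.4
lift top 4512 s min 79.1 z [86.7 89.1 90.1]
[-2.79225987  0.37317329  6.83724745] 58.28904747962952
```

Request:
drive_tool(targets=[[0, -0.001, 0, 0, -1], [0, -0.002, 0, 0, -1], [0, -0.003, 0, 0, -1], [0, -0.003, 0, 0, -1], [0, -0.003, 0, 0, -1], [0, -0.003, 0, 0, -1], [0, -0.003, 0, 0, -1], [0, -0.003, 0, 0, -1], [0, -0.003, 0, 0, -1], [0, -0.003, 0, 0, -1], [0, -0.003, 0, 0, -1], [0, -0.003, 0, 0, -1], [0, -0.003, 0, 0, -1], [0, -0.003, 0, 0, -1], [0, -0.003, 0, 0, -1], [0, -0.003, 0, 0, -1], [0, -0.003, 0, 0, -1], [0, -0.003, 0, 0, -1], [0, -0.003, 0, 0, -1], [0, -0.003, 0, 0, -1]])

```text
time: 16.05
position: [544.8, -20.5, 50.6]
tool_rot: [[0.132, 0.991, 0.006], [0.991, -0.132, -0.0], [0.001, 0.006, -1.0]]
wrist_force: [8.6, -0.8, 2.8]
opening: 0.153
grasp_force: 58.5
```

Request:
drive_tool(targets=[[0, -0.003, 0, 0, -1], [0, -0.003, 0, 0, -1], [0, -0.003, 0, 0, -1], [0, -0.003, 0, 0, -1], [0, -0.003, 0, 0, -1], [0, -0.003, 0, 0, -1], [0, -0.002, 0, 0, -1], [0, -0.0015, 0, 0, -1], [0, -0.001, 0, 0, -1], [0, 0, 0, 0, -1], [0, 0, 0, 0, -1]])

```text
time: 17.15
position: [528.5, -18.2, 50.6]
tool_rot: [[0.132, 0.991, 0.007], [0.991, -0.132, -0.0], [0.001, 0.007, -1.0]]
wrist_force: [10.7, 0.2, 2.6]
opening: 0.155
grasp_force: 58.5
```

```bash
python3 m.py
```

```text
red z 14 17 497 s [-12.4 -10.7  -9. ] t [46.9 71.5]
red z 17 20 176 s [-12.3  -9.3  -8.9] t [46.9 71.4]
red z 20 24 183 s [-9.6 -9.2 -8.8] t [47.1 71.3]
red z 24 28 218 s [-9.6 -9.2 -5. ] t [46.8 71.2]
red z 28 33 866 s [-9.4 -7.  -4.5] t [46.8 71.4]
ptr 494 s [-4.1 -2.1  0.8] t [30.2 44. ] z 31.0 [211. 452.]
tcp s -56.3
lift top 4782 s min 22.5 z [86.7 89.1 90.1]
[10.70437418  0.16443042  2.57720572] 58.54470491409302
```

Request:
drive_tool(targets=[[0, -0.001, 0, 0, -1], [0, -0.002, 0, 0, -1], [0, -0.002, 0, 0, -1], [0, -0.0015, 0, 0, -1], [0, -0.0005, 0, 0, -1], [0, 0, 0, 0, -1], [0, 0, 0, 0, -1], [0, 0, 0, 0, -1], [0, 0, 0, 0, -1], [0, 0, 0, 0, -1]])

```text
time: 18.2
position: [523.5, -17.5, 50.6]
tool_rot: [[0.132, 0.991, 0.007], [0.991, -0.132, -0.0], [0.001, 0.007, -1.0]]
wrist_force: [9.3, 0.9, 1.3]
opening: 0.159
grasp_force: 58.7
```

```bash
python3 m.py; python3 -c "
from h import *
a=get_image('wrist')[0]; b=get_image('scene')[0][200:420,220:500]
c=cv2.resize(b,(400,314)); save('f.png',np.hstack([cv2.resize(a,(400,314)),c]))"
```

```text
red z 14 17 529 s [-12.4 -10.8  -9. ] t [46.9 71.5]
red z 17 20 182 s [-12.4  -9.3  -8.8] t [47.  71.4]
red z 20 24 190 s [-9.7 -9.2 -8.8] t [47.2 71.3]
red z 24 28 227 s [-9.6 -9.2 -5.7] t [47.  71.5]
red z 28 33 875 s [-9.5 -7.  -4.5] t [46.7 71.4]
ptr 501 s [-9.2 -7.1 -4.4] t [30.3 44. ] z 31.1 [211. 452.]
tcp s -61.4
lift top 3930 s min 20.2 z [87.4 89.1 90. ]
[9.27743394 0.93952517 1.27847264] 58.70475232601166
```

View pics/f.png

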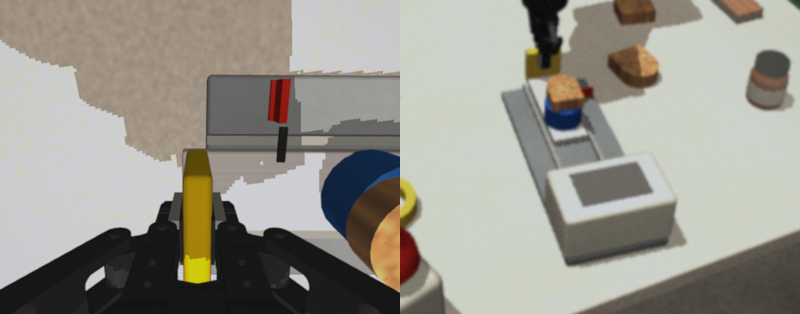

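The left half shows the pointer at (282,143) in line with the mark at (279,100). The right half shows the lift flat on the dome at (564,92) with the gripper on the handle. I'll hand the job in now.

```bash
python3 -c "
from station import *
print(finish_job())"
```

```text
the job is handed in; nothing more can be done
None
```

I handed the job in with the cork lift balanced level on the dome, the gripper still holding the handle, and the pointer measured within about 0.2 mm of the red mark; no verdict was returned.

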